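# Slide a board with a jar out over the table edge

### The arm

A 6-joint arm with a two-finger parallel gripper is mounted at the origin on a cart in front of the work surface, level with it; the furniture and walls round the work are solid. World frame = base frame: x ahead of the robot, y to its left, z up, the work surface at z = 0. Lengths are in m, angles in rad, forces in N, time in s.
With the tool pointing down it reaches from about 0.25 to 0.775 m from the base axis. Payload 4 kg.
Tool frame: the origin (TCP) lies at the very end of the fingers, on their centre line; the grasp point (between the pads) lies hold_point_z behind it (hold_point_z is the distance from the TCP to the grasp point, in m); z points along the fingers, y is the direction in which the jaws open and shut (so a half turn about z gives the same grasp; the last joint's range is limited). The gripper opens to 94 mm and grips with 3 to 60 N. Pads are 16 mm wide; open, the fingers measure 119 mm over their backs; the gripper's body (75 mm by 177 mm) begins 78 mm behind the grasp point.
Start: joints at [1.209, 0.087, 1.371, -0, 1.684, -0.103], TCP at [0.141, 0.532, 0.206] pointing down, gripper open.
Joint ranges: [-3.1, 3.1], [-0.76, 2.03], [0.27, 2.55], [-1.08, 4.22], [0.17, 2.65], [-2.57, 2.57]. Speed limits (rad/s): [2.79, 2.79, 3.14, 3.14, 3.14, 3.14].

### API

Orientations are given as [roll, pitch, yaw] about the fixed x, y, z axes, in that order (R = Rz(yaw) Ry(pitch) Rx(roll)).
In Python, from bench import * gives the robot as it stands.
- The arm moves only by the tool step_arm, never from a script. Its argument "increments" is text: rows parted by semicolons, each of 6 numbers parted by spaces: the shift along the tool's x, y, z in cm, then the turn, a rotation vector about the tool's x, y, z in rad. A call has 1 to 5 rows; each row shifts and turns the commanded pose from where the row before left it, along the tool's axes as they then stand; what a row does not reach is not made up. A row lasts 1/10 s, in which the tool goes at most 50 mm and 8.59 degrees, less where a joint would pass 70% of its speed; a pose out of reach is approached as far as the arm can. A call is refused whole if a number of a shift passes 5 or a number of a turn 0.15, either way. A call with a gripper value outside its range is refused whole. "claw" is the gripper's target within -1 to 1 (shut at 1, half-way at 0, fully open at -1), set as the call begins (left out, the last holds). The fingers move at their own pace and stop on an object; the grip force is fixed at half the most. Time passes only in rows, so rows that do not move let the fingers close. It gives the time, the measured TCP pose, the force and the opening at its end, in the units of the state.
- get_obs(): the state, without advancing time (a new reading comes with each control period).
- snapshot(name): name is "scene" or "top" or "wrist"; returns the picture (480x640x3 uint8, red, green, blue); there is no depth.
- calibration(name): a dict with "camera_matrix" (3x3 intrinsics, pixels), "k1" (the pictures are not rectified: a ray, as slopes to the right and down, at radius r is drawn at 1 + k1 r^2 times it, then the intrinsics apply), "eye" and "orientation" of the camera in the world; the wrist camera has in their place "tool_from_camera" (4x4, takes a point from camera to tool coordinates, whose origin is the TCP and whose axes are the flange's). Camera axes: x right, y up, looking along -z (the intrinsics and any distortion apply to the point x, -y, -z); pixel columns grow to the right and rows downward; lengths in m; the calibration is good to about 2 mm. A picture is of the moment at which its call begins: read the wrist's pose just before it. calibration takes no time and is no camera call.
- close_job(): hands the job in, once; it reports no verdict.
The state is a dict: "time": time; "joint_positions": joint angles; "qvel": joint speeds; "joint_torque": joint torques, N m; "tool_pos": TCP position; "ee_rot": TCP orientation; "wrist_force": force on the tool from outside, world axes, zero at the start; "wrist_torque": the same for the moment, N m; "width": finger opening in m.
Only numpy, scipy, OpenCV 4.12 (cv2) and the standard library are available. Lean on these libraries where they do the work, as an engineer would, in place of code of your own. Each camera call takes 0.05 s, during which the arm holds its last target. There are 200 camera calls.

### The job

Push the beech board along the table until its left end sticks out 4 cm past the left edge of the table, square to that edge, so that someone can get a hand under it and carry it off with the sugar jar still standing in its place on it. Only push or drag the board with the fingertips: do not lift it, do not touch the jar, and leave everything else where it is.

Things in the scene. Friction and masses are not known exactly. Their poses are not given: they have to be found in the camera images.
- board: Beech board lying flat, 112 mm wide, 239 mm long, 14 mm thick, about 0.27 kg, long oval outline narrowing to rounded tips, a brass-rimmed eyelet near its left end (95 mm from the middle). Origin: centre of its underside; y along its length to the left end (world +y within 0.3 rad at first), x across, z up. It slides with friction about 0.6 (varies) and stops when no longer pushed.
- board_left_end (a point): Tip of the board's left end, on its long axis at the level of its upper face: 119.5 mm from the board's origin along its y axis, 14 mm above the underside. This end is to stick out past the table.
- board_right_end (a point): Tip of the board's right end, on its long axis at the level of its upper face: 119.5 mm from the board's origin against its y axis. The end that faces the middle of the table. Pushed there, the board moves ahead; moving this end sideways turns the board about a point some 150 mm away.
- table_left_edge (a point): A fixed point on the left edge of the table top, at the level of the surface. The edge is straight and runs along world x through it; the table lies on the side of smaller y, beyond is a free drop. The point's axes are the world's.
- sugar_jar: Glass sugar jar with a grey lid, 54 mm in diameter, 80 mm high, about 0.2 kg, standing loose on the board on its long axis (within 10 mm), 10 to 50 mm from the board's middle toward the left end. Origin: centre of its underside, z up.
- salt_small: Salt shaker with a grey top, 44x44x90 mm, standing at the back left. Bystander. Origin: centre of its underside, z up.
- orange_mug: Orange mug, body about 80 mm wide, 113 mm over the handle, 101 mm high, standing to the right behind. Bystander. Origin: under the mug, z up.
- matchbox: Tan box of matches lying flat, 61x49x14 mm, near the front edge. Bystander. Origin: centre of its underside.
- lighter: Flat red lighter lying, 72x42x12 mm, near the front edge. Bystander. Origin: centre of its underside.
- saucer: White saucer, 120 mm across, 14 mm high, to the right of the board. Bystander. Origin: centre of its underside.

How it is judged:
By the outcome, as a careful person would: the job done as asked, in the order asked, and still so for the second after the job is handed in, with the robot touching nothing.
It also fails if it takes over 58 s, if anything falls off the work surface, if the arm or the gripper's body presses on something with over 40 N, if the wrist force passes 120 N, or if a joint passes its speed limit or range.

## Working session

There is one attempt and no reset: what is moved stays moved. The work goes in short steps, Python scripts to look and compute and a tool call to move; the robot and the scene stay as the last step left them, time stands still between calls to the robot, and variables do not carry over. Pictures are saved under pics/ and viewed, about 8 in all and at most 12, crops included, and the job is handed in when it is done.

Besides the shell and the picture viewer there is one more tool, called as a command line: name --argument value ..., lists and objects as JSON in quotes. step_arm: Moves the arm, as the interface text tells. Its arguments: {"type":"object","properties":{"increments":{"type":"string"},"claw":{"type":"number"}},"required":["increments"]}

```bash
mkdir -p pics; ls; python3 - <<'E'
from bench import *
import cv2
for n in ("scene","top"):
    c=calibration(n); print(n,c)
    cv2.imwrite(f"pics/{n}0.png",snapshot(n)[:,:,::-1])
print(calibration("wrist")); print(get_obs())
E
```

```text
pics
scene {'camera_matrix': array([[586.85548819,   0.        , 318.90539065],
       [  0.        , 586.85548819, 233.360603  ],
       [  0.        ,   0.        ,   1.        ]]), 'k1': -0.10506775518819485, 'eye': array([-8.59309609e-04,  1.22337641e+00,  9.51640240e-01]), 'orientation': array([ 0.93285341,  0.01799424, -2.70675128])}
top {'camera_matrix': array([[509.32695954,   0.        , 314.60403859],
       [  0.        , 509.32695954, 243.16263064],
       [  0.        ,   0.        ,   1.        ]]), 'k1': 0.047229540198257036, 'eye': array([0.4140227 , 0.12877521, 1.06965398]), 'orientation': array([ 0.12445033,  0.02098574, -1.58356047])}
{'camera_matrix': array([[414.42008104,   0.        , 319.66011382],
       [  0.        , 414.42008104, 234.04668046],
       [  0.        ,   0.        ,   1.        ]]), 'k1': -0.018397225446669312, 'tool_from_camera': array([[-1.28509148e-04,  9.65574512e-01,  2.60126596e-01,
         7.61967558e-02],
       [ 9.99999353e-01, -1.69923307e-04,  1.12477034e-03,
         5.34309207e-04],
       [ 1.13025114e-03,  2.60126572e-01, -9.65573865e-01,
        -1.78558707e-01],
       [ 0.00000000e+00,  0.00000000e+00,  0.00000000e+00,
         1.00000000e+00]])}
{'time': 0.1, 'joint_positions': array([ 1.20890259e+00,  8.78739394e-02,  1.37208642e+00, -1.61603804e-05,
        1.68359102e+00, -1.03139768e-01]), 'qvel': array([-0.00014195,  0.0007033 , -0.00480738,  0.00127247, -0.00056884,
       -0.00269048]), 'joint_torque': array([ 1.74764864e-03, -3.41251624e+01, -3.03303874e+01,  7.20498478e-02,
        3.04632972e-02, -1.13726826e-04]), 'tool_pos': array([0.14058912, 0.53122274, 0.2044336 ]), 'ee_rot': array([-3.13964268e+00, -1.85688372e-04,  2.88283670e+00]), 'wrist_force': array([-0.32638704, -0.33798777, -0.24972539]), 'wrist_torque': array([-0.03537062,  0.03921302,  0.00969209]), 'width': 0.09394906424376283}
```

View pics/top0.png

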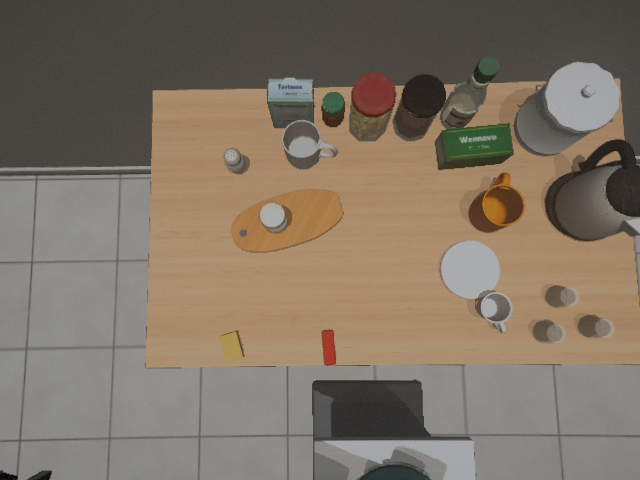

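View pics/scene0.png

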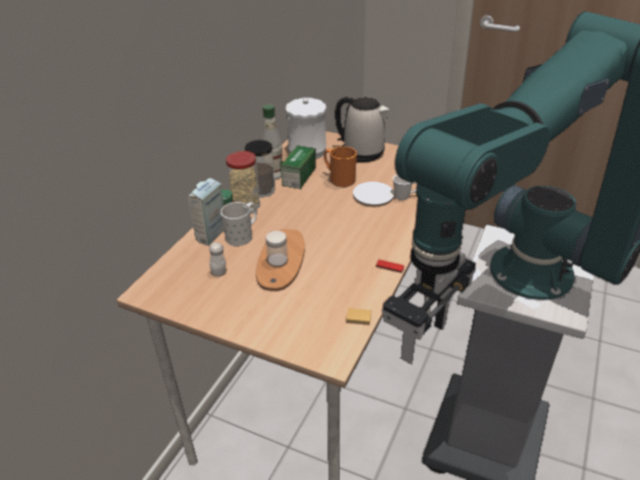

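```bash
cat > h.py <<'E'
from bench import *
import cv2, numpy as np
from scipy.spatial.transform import Rotation as Ro
def pix2pl(n,uv,z,cal=None):
    c=calibration(n) if cal is None else cal
    uv=np.asarray(uv,float).reshape(-1,1,2)
    d=np.array([c["k1"],0,0,0,0])
    # forward: r*(1+k1 r^2)
    s=cv2.undistortPoints(uv,c["camera_matrix"],d).reshape(-1,2)
    ray=np.c_[s[:,0],-s[:,1],-np.ones(len(s))]
    if n=="wrist":
        o=get_obs();T=np.eye(4);T[:3,:3]=Ro.from_euler("xyz",o["ee_rot"]).as_matrix();T[:3,3]=o["tool_pos"]
        T=T@c["tool_from_camera"];R=T[:3,:3];e=T[:3,3]
    else: R=Ro.from_euler("xyz",c["orientation"]).as_matrix();e=c["eye"]
    w=ray@R.T
    return e+w*((z-e[2])/w[:,2])[:,None]
def boardmask(im):
    hsv=cv2.cvtColor(im,cv2.COLOR_RGB2HSV)
    return hsv
E
python3 - <<'E'
from h import *
im=cv2.imread("pics/top0.png")[:,:,::-1].copy()
hsv=cv2.cvtColor(im,cv2.COLOR_RGB2HSV)
for n,(u,v) in dict(board=(310,215),board2=(260,240),table=(220,280),t2=(380,230),t3=(250,190)).items(): print(n,hsv[v,u])
# left edge
pts=[]
for v in range(180,340,4):
    row=hsv[v,100:200,1].astype(int); 
    pts.append((100+np.argmax(row>70)-.5,v))
P=pix2pl("top",pts,0); print(np.round(P[::5],4)); print("edge fit",np.polyfit(P[:,0],P[:,1],1), np.median(P[:,1]))
for n,uv,z in [("jartop",(272,214),.094),("salt",(234,158),.09),("match",(232,347),.014),("red",(329,348),.012)]: print(n,pix2pl("top",uv,z).round(3))
print(pix2pl("top",[(232,232),(343,205)],.014))
E
```

```text
board [ 15 146 170]
board2 [ 15 150 167]
table [ 16  90 172]
t2 [ 15  95 172]
t3 [ 15  95 171]
[[0.6906 0.5011 0.    ]
 [0.6468 0.5022 0.    ]
 [0.6033 0.5011 0.    ]
 [0.5603 0.4999 0.    ]
 [0.5177 0.503  0.    ]
 [0.4755 0.5017 0.    ]
 [0.4338 0.5025 0.    ]
 [0.3925 0.5012 0.    ]]
edge fit [-0.0041431   0.50332062] 0.5011129953211055
jartop [[0.595 0.23  0.094]]
salt [[0.709 0.305 0.09 ]]
match [[0.336 0.32  0.014]]
red [[0.331 0.123 0.012]]
[[0.57266975 0.3223941  0.014     ]
 [0.62643922 0.08841259 0.014     ]]
```

```bash
cat >> h.py <<'E'
def board(n,im,z=.014,roi=None,box=((.4,.75),(.0,.60))):
    hsv=cv2.cvtColor(im,cv2.COLOR_RGB2HSV)
    m=cv2.inRange(hsv,(9,118,60),(20,255,255))
    m=cv2.morphologyEx(m,cv2.MORPH_OPEN,np.ones((3,3),np.uint8))
    cs,_=cv2.findContours(m,cv2.RETR_EXTERNAL,cv2.CHAIN_APPROX_NONE)
    cand=[]
    for c in cs:
        if cv2.contourArea(c)<800: continue
        p=pix2pl(n,c.reshape(-1,2),z)[:,:2]; q=p.mean(0)
        if box[0][0]<q[0]<box[0][1] and box[1][0]<q[1]<box[1][1]: cand.append(p)
    p=max(cand,key=len)
    hull=cv2.convexHull((p*1000).astype(np.float32))[:,0]
    r=cv2.minAreaRect(hull); bx=cv2.boxPoints(r)
    e=[bx[1]-bx[0],bx[2]-bx[1]]; a=max(e,key=np.linalg.norm); a=a/np.linalg.norm(a)
    if a[1]<0:a=-a
    yaw=np.arctan2(-a[0],a[1])
    i,j=np.argmax(hull@a),np.argmin(hull@a)
    # symmetric half-way line along the long axis
    return dict(c=np.array(r[0])/1000,size=np.sort(r[1]),yaw=yaw,left=hull[i]/1000,right=hull[j]/1000,p=p)
E
python3 - <<'E'
from h import *
for n in ("top","scene"):
    im=cv2.imread(f"pics/{n}0.png")[:,:,::-1].copy()
    b=board(n,im); 
    for k in b:
        if k!="p": print(n,k,b[k])
    # width profile along the axis
    if n=="top":
        a=np.array([-np.sin(b["yaw"]),np.cos(b["yaw"])]);x=np.array([a[1],-a[0]])
        d=(b["p"]-b["c"]);u=d@a;w=d@x
        for s in np.arange(-.11,.12,.02):
            k=abs(u-s)<.006; print(round(s,2),w[k].min().round(4),w[k].max().round(4))
    print([o.round(3) for o in [pix2pl("scene",[(134,302),(340,357)],0)]] if n=="scene" else "")
E
```

```text
top c [0.59666412 0.20805553]
top size [111.48451996 237.60507202]
top yaw 0.2785209
top left [0.5641894  0.32233354]
top right [0.6459316  0.09857941]
-0.11 -0.0324 0.0325
-0.09 -0.0418 0.0434
-0.07 -0.0491 0.0496
-0.05 -0.0537 0.0531
-0.03 -0.0549 0.0553
-0.01 -0.0555 0.0555
0.01 -0.0555 0.0555
0.03 -0.0553 0.0548
0.05 -0.0531 0.0527
0.07 -0.0491 0.0487
0.09 -0.043 0.0433
0.11 -0.0329 0.0317

scene c [0.59354504 0.21528726]
scene size [109.19324493 240.21864319]
scene yaw 0.30626446
scene left [0.5495269  0.32733935]
scene right [0.615645   0.09630437]
[array([[0.846, 0.494, 0.   ],
       [0.328, 0.449, 0.   ]])]
```

```bash
python3 - <<'E'
from h import *
import bench; print([k for k in dir(bench) if not k.startswith('_')])
for z in (.06,.07,.08,.09,.1,.11):
    print(z,pix2pl("top",[(301,133)],z)[0,:2].round(3),pix2pl("scene",[(237,213)],z)[0,:2].round(3))
print("front rim/base/handle",pix2pl("top",[(302,153)],.09),pix2pl("top",[(302,167)],0),pix2pl("top",[(328,157)],.05))
E
```

```text
['IKError', 'calibration', 'close_job', 'get_obs', 'hold_point_z', 'snapshot']
0.06 [0.769 0.173] [0.762 0.144]
0.07 [0.765 0.173] [0.753 0.156]
0.08 [0.762 0.172] [0.745 0.168]
0.09 [0.758 0.172] [0.736 0.18 ]
0.1 [0.755 0.172] [0.728 0.192]
0.11 [0.751 0.171] [0.719 0.204]
front rim/base/handle [[0.71720662 0.17044179 0.09      ]] [[0.7140367  0.17458188 0.        ]] [[0.72009769 0.11869985 0.05      ]]
```

step_arm --increments "0 0 0 0 0 0.147; 0 0 0 0 0 0.147; 0 0 0 0 0 0.147; 0 0 0 0 0 0.147; 0 0 0 0 0 0.147" --claw -0.28

```text
time: 0.6
tool_pos: [0.1407, 0.5314, 0.2048]
ee_rot: [-3.141, 0.001, 2.142]
wrist_force: [-0.6, -0.3, 0.1]
width: 0.0608
```

step_arm --increments "0 0 0 0 0 0.147; 0 0 0 0 0 0.145; -4.2 2.48 0 0 0 0; -4.2 2.48 0 0 0 0; -4.2 2.48 0 0 0 0"

```text
time: 1.1
tool_pos: [0.2481, 0.4304, 0.2048]
ee_rot: [-3.141, 0.001, 1.857]
wrist_force: [1.1, 0.0, -0.1]
width: 0.0599
```

step_arm --increments "-4.2 2.48 0 0 0 0; -4.2 2.48 0 0 0 0; -4.2 2.48 0 0 0 0; -4.2 2.48 0 0 0 0; -4.2 2.48 0 0 0 0"

```text
time: 1.6
tool_pos: [0.4265, 0.2633, 0.2051]
ee_rot: [-3.141, -0.0, 1.856]
wrist_force: [0.9, 0.5, 0.6]
width: 0.0601
```

step_arm --increments "-4.2 2.48 0 0 0 0; -4.2 2.48 0 0 0 0; -4.2 2.48 0 0 0 0; 0 0 0 0 0 0; 0 0 0 0 0 0"

```text
time: 2.1
tool_pos: [0.5325, 0.1642, 0.2044]
ee_rot: [-3.139, -0.001, 1.853]
wrist_force: [-0.6, 0.8, -0.5]
width: 0.0597
```

step_arm --increments "-4.2 2.48 0 0 0 0; -4.2 2.48 0 0 0 0; -4.2 2.48 0 0 0 0; 0 0 0 0 0 0; 0 0 0 0 0 0"

```text
time: 2.6
tool_pos: [0.6387, 0.066, 0.2045]
ee_rot: [-3.14, -0.002, 1.856]
wrist_force: [-0.3, 0.2, 0.5]
width: 0.0602
```

```bash
python3 - <<'E'
from h import *
print(hold_point_z, get_obs()["tool_pos"])
im=snapshot("wrist"); cv2.imwrite("pics/w1.png",im[:,:,::-1])
try:
  b=board("wrist",im); print({k:b[k] for k in b if k!="p"})
except Exception as e: print(e)
E
```

```text
0.0188 [0.63867356 0.066022   0.20454624]
{'c': array([0.61033649, 0.16482423]), 'size': array([109.61577606, 140.25860596]), 'yaw': np.float32(0.28633118), 'left': array([0.53899586, 0.2169257 ], dtype=float32), 'right': array([0.6187437 , 0.09419382], dtype=float32)}
```

View pics/w1.png

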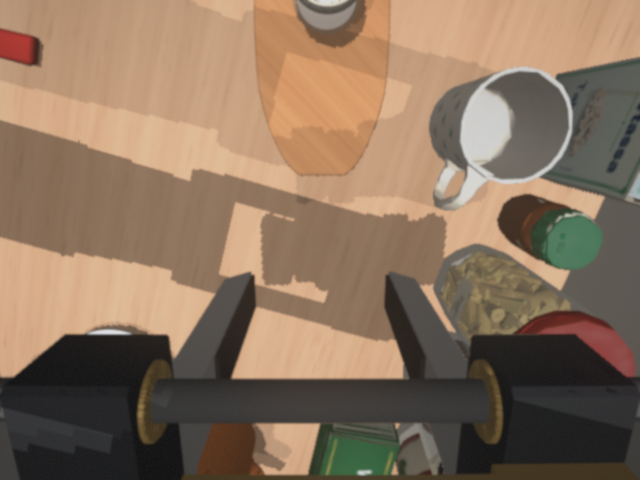

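step_arm --increments "0 0.1 4 0 0 0; 0 0.1 4 0 0 0; 0 0 4 0 0 0; 0 0 4 0 0 0; 0 0 2 0 0 0"

```text
time: 3.15
tool_pos: [0.6372, 0.0682, 0.0219]
ee_rot: [-3.136, -0.002, 1.859]
wrist_force: [-0.1, 0.7, -0.1]
width: 0.0601
```

step_arm --increments "0 0 1 0 0 0; 0 0 0.5 0 0 0; 0 0 0 0 0 0; 0 0 0 0 0 0"

```text
time: 3.55
tool_pos: [0.6424, 0.0661, 0.0127]
ee_rot: [3.138, 0.001, 1.856]
wrist_force: [-0.2, -0.5, 0.6]
width: 0.0601
```

step_arm --increments "0 0 0.5 0 0 0; 0 0 0 0 0 0; 0 0 0 0 0 0"

```text
time: 3.85
tool_pos: [0.6413, 0.0655, 0.0057]
ee_rot: [3.141, -0.0, 1.856]
wrist_force: [0.5, 0.1, 0.9]
width: 0.06
```

```bash
python3 - <<'E'
from h import *
im=snapshot("wrist");o=get_obs(); print(o["tool_pos"],o["ee_rot"],o["wrist_force"],o["joint_positions"]); cv2.imwrite("pics/w2.png",im[:,:,::-1])
print(get_obs()["tool_pos"])
E
```

```text
[0.64134969 0.06550314 0.00567793] [ 3.14125680e+00 -3.23575706e-05  1.85552568e+00] [0.46138759 0.45460742 0.77080257] [ 1.38063941e-02  4.05233202e-01  1.38895520e+00  1.24152500e-04
  1.34708931e+00 -2.70950475e-01]
[0.64134969 0.06550314 0.00567793]
```

View pics/w2.png

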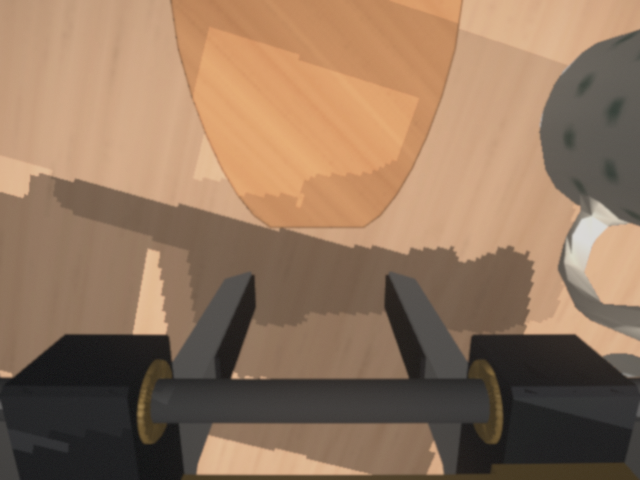

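step_arm --increments "0.5 0 0.1 0 0 0; 0.5 0 0 0 0 0; 0.5 0 0 0 0 0; 0.5 0 0 0 0 0; 0.5 0 0 0 0 0"

```text
time: 4.4
tool_pos: [0.634, 0.0902, 0.0045]
ee_rot: [3.142, -0.0, 1.856]
wrist_force: [-0.3, -1.0, -0.6]
width: 0.0603
```

step_arm --increments "0.5 0 0 0 0 0; 0.5 0 0 0 0 0; 0.5 -0.1 0 0 0 0.007; 0.5 -0.1 0 0 0 0.007; 0.5 -0.13 0 0 0 0.009"

```text
time: 4.9
tool_pos: [0.6241, 0.1127, 0.0045]
ee_rot: [3.141, 0.0, 1.832]
wrist_force: [-0.2, -2.9, -0.3]
width: 0.0603
```

```bash
cat > look.py <<'E'
from h import *
import sys
o=get_obs(); print("tcp",o["tool_pos"].round(4),"rpy",o["ee_rot"].round(3),"F",o["wrist_force"].round(1),"t",o["time"])
b=board("top",snapshot("top"))
print({k:np.round(b[k],4) for k in b if k!="p"})
im=snapshot("wrist"); cv2.imwrite(f"pics/{sys.argv[1]}.png",im[:,:,::-1])
E
python3 look.py w3
```

```text
tcp [0.6241 0.1127 0.0045] rpy [3.141 0.    1.832] F [-0.2 -2.9 -0.3] t 4.9
{'c': array([0.5865, 0.2547]), 'size': array([111.8605, 171.5885]), 'yaw': np.float32(0.2316), 'left': array([0.5708, 0.3392], dtype=float32), 'right': array([0.656, 0.183], dtype=float32)}
```

View pics/w3.png

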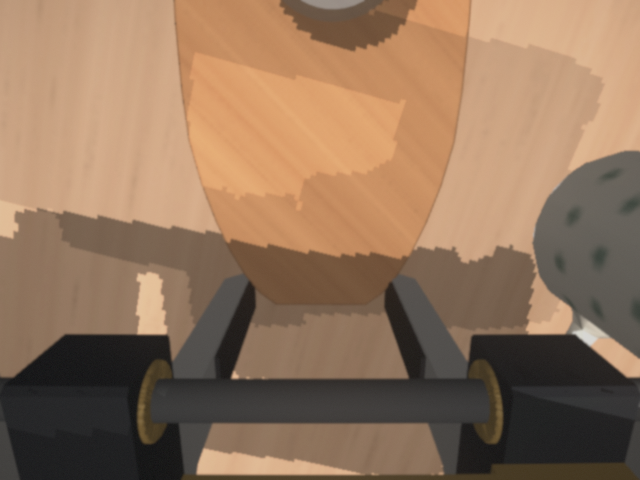

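step_arm --increments "0.5 -0.13 0 0 0 0.009; 0.5 -0.13 0 0 0 0.009; 0.5 -0.13 0 0 0 0.009; 0.5 -0.13 0 0 0 0.009; 0.5 -0.13 0 0 0 0.009"

```text
time: 5.5
tool_pos: [0.6115, 0.1358, 0.0045]
ee_rot: [3.142, 0.0, 1.787]
wrist_force: [0.6, -2.8, 1.4]
width: 0.0604
```

step_arm --increments "0.5 -0.13 0 0 0 0.009; 0.5 -0.13 0 0 0 0.009; 0.5 -0.13 0 0 0 0.009; 0.5 -0.13 0 0 0 0.009; 0.5 -0.13 0 0 0 0.009"

```text
time: 6.0
tool_pos: [0.6002, 0.159, 0.0045]
ee_rot: [-3.142, -0.0, 1.742]
wrist_force: [0.7, -2.6, 0.1]
width: 0.06
```

step_arm --increments "0.5 -0.13 0 0 0 0.009; 0.5 -0.13 0 0 0 0.009; 0.5 -0.13 0 0 0 0.009; 0.5 -0.13 0 0 0 0.009; 0.5 -0.13 0 0 0 0.009"

```text
time: 6.5
tool_pos: [0.5899, 0.1827, 0.0045]
ee_rot: [-3.141, -0.0, 1.697]
wrist_force: [0.1, -2.5, 0.2]
width: 0.0599
```

```bash
cat >> look.py <<'E'
# axis yaw in wrist view: midline of the board (upper-face plane) vs row stations
b=board("wrist",im); p=b["p"]; t=o["tool_pos"][:2]; ps=o["ee_rot"][2]
X=np.array([np.cos(ps),np.sin(ps)]);Y=np.array([np.sin(ps),-np.cos(ps)])
q=np.c_[(p-t)@X,(p-t)@Y]
for s in np.arange(0.03,.13,.01):
    k=abs(q[:,0]-s)<.003
    if k.any(): print(round(s,3),q[k,1].min().round(4),q[k,1].max().round(4),"mid",((q[k,1].min()+q[k,1].max())/2).round(4))
print("near end",q[:,0].min())
E
python3 look.py w4
```

```text
tcp [0.5899 0.1827 0.0045] rpy [-3.141 -0.     1.697] F [ 0.1 -2.5  0.2] t 6.5
{'c': array([0.5658, 0.3458]), 'size': array([112.7277, 134.1874]), 'yaw': np.float32(0.1829), 'left': array([0.5571, 0.4124], dtype=float32), 'right': array([0.5465, 0.274 ], dtype=float32)}
0.03 -0.0424 0.042 mid -0.0002
0.04 -0.0459 0.0456 mid -0.0002
0.05 -0.049 0.0486 mid -0.0002
0.06 -0.0511 0.051 mid -0.0001
0.07 -0.0529 0.0528 mid -0.0001
0.08 -0.0537 0.0535 mid -0.0001
0.09 -0.0544 0.0543 mid -0.0001
0.1 -0.0546 0.0545 mid -0.0
0.11 -0.0547 0.0548 mid 0.0
0.12 -0.0546 0.0548 mid 0.0001
near end -0.00023786587183268818
```

View pics/w4.png

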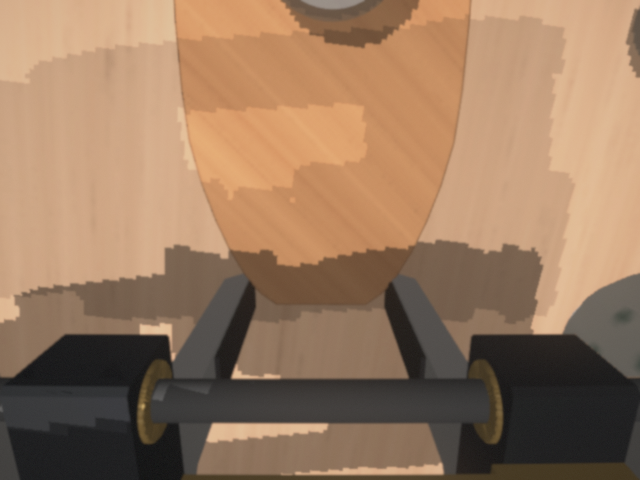

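step_arm --increments "0.5 -0.13 0 0 0 0.009; 0.5 -0.13 0 0 0 0.009; 0.5 -0.13 0 0 0 0.009; 0.5 -0.13 0 0 0 0.009; 0.5 -0.13 0 0 0 0.009"

```text
time: 7.1
tool_pos: [0.5808, 0.2069, 0.0045]
ee_rot: [-3.142, -0.0, 1.652]
wrist_force: [0.9, -2.9, 0.1]
width: 0.0602
```

step_arm --increments "0.5 -0.13 0 0 0 0.009; 0.5 -0.13 0 0 0 0.009; 0.5 -0.13 0 0 0 0.009; 0.5 -0.13 0 0 0 0.009; 0.5 -0.13 0 0 0 0.009"

```text
time: 7.6
tool_pos: [0.5727, 0.2314, 0.0045]
ee_rot: [-3.142, -0.0, 1.607]
wrist_force: [-0.0, -2.0, 0.2]
width: 0.06
```

step_arm --increments "0.5 -0.13 0 0 0 0.009; 0.5 -0.13 0 0 0 0.009; 0.5 -0.13 0 0 0 0.009; 0.5 -0.13 0 0 0 0.009; 0.5 0 0 0 0 0"

```text
time: 8.1
tool_pos: [0.5669, 0.2563, 0.0045]
ee_rot: [-3.141, 0.0, 1.572]
wrist_force: [-0.5, -2.4, 0.6]
width: 0.0604
```

```bash
python3 look.py w5; python3 - <<'E'
from h import *
im=snapshot("top"); cv2.imwrite("pics/t5.png",im[:,:,::-1])
b=board("top",im); p=b["p"]; print("top max y",p[:,1].max(), "xs there",p[p[:,1]>p[:,1].max()-.003][:,0].min(),p[p[:,1]>p[:,1].max()-.003][:,0].max())
E
```

```text
tcp [0.5669 0.2563 0.0045] rpy [-3.141  0.     1.572] F [-0.5 -2.4  0.6] t 8.1
{'c': array([0.5544, 0.4381]), 'size': array([ 92.4826, 118.2501]), 'yaw': np.float32(-1.24), 'left': array([0.6109, 0.4555], dtype=float32), 'right': array([0.5124, 0.3783], dtype=float32)}
0.03 -0.0422 0.0422 mid 0.0
0.04 -0.0458 0.0457 mid -0.0
0.05 -0.0488 0.0488 mid -0.0
0.06 -0.051 0.0509 mid -0.0001
0.07 -0.0527 0.0529 mid 0.0001
0.08 -0.0537 0.0536 mid -0.0001
0.09 -0.0543 0.0544 mid 0.0
0.1 -0.0545 0.0546 mid 0.0001
0.11 -0.0546 0.0549 mid 0.0001
0.12 -0.0546 0.0549 mid 0.0001
near end -0.0003400539502659022
top max y 0.4883232705521617 xs there 0.5476811845224488 0.583683104783271
```

View pics/t5.png

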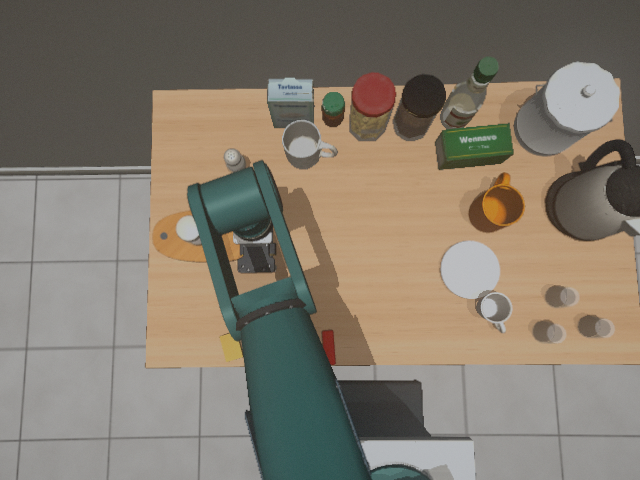

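step_arm --increments "0.5 0 0 0 0 0; 0.5 0 0 0 0 0; 0.5 0 0 0 0 0; 0.5 0 0 0 0 0; 0.5 0 0 0 0 0"

```text
time: 8.75
tool_pos: [0.5672, 0.2813, 0.0045]
ee_rot: [3.142, -0.0, 1.572]
wrist_force: [0.5, -2.9, 0.2]
width: 0.0604
```

step_arm --increments "0.5 0 0 0 0 0; 0.5 0 0 0 0 0; 0.5 0 0 0 0 0; 0.5 0 0 0 0 0; 0 0 0 0 0 0"

```text
time: 9.25
tool_pos: [0.5671, 0.3021, 0.0045]
ee_rot: [3.141, -0.001, 1.573]
wrist_force: [0.2, 0.0, -0.5]
width: 0.0598
```

```bash
python3 - <<'E'
from h import *
print(get_obs()["tool_pos"],get_obs()["ee_rot"])
im=snapshot("top"); cv2.imwrite("pics/t6.png",im[:,:,::-1]); s=snapshot("scene"); cv2.imwrite("pics/s6.png",s[:,:,::-1])
b=board("top",im); p=b["p"]; print("top max y",p[:,1].max())
hsv=cv2.cvtColor(im,cv2.COLOR_RGB2HSV)
pts=[(100+np.argmax(hsv[v,100:200,1]>70)-.5,v) for v in list(range(190,215,3))+list(range(260,320,3))]
P=pix2pl("top",pts,0);print("edge at x=.56:",np.polyval(np.polyfit(P[:,0],P[:,1],1),.56))
try:
    b=board("scene",s); p=b["p"]; print("scene max y",p[:,1].max(),p[p[:,1].argmax()])
except Exception as e: print(e)
both=np.hstack([cv2.resize(im[190:290,110:260],None,fx=2.6,fy=2.6),cv2.resize(s[200:400,100:250],(390,260))]) if 0 else cv2.resize(s[210:390,110:350],None,fx=3,fy=3)
cv2.imwrite("pics/s6c.png",both[:,:,::-1])
E
```

```text
[0.5671031  0.30212194 0.00447431] [ 3.14144022e+00 -1.41883895e-03  1.57252183e+00]
top max y 0.5341629192742857
edge at x=.56: 0.5008300378821915
scene max y 0.5422844011899303 [0.56799768 0.5422844 ]
```

View pics/s6c.png

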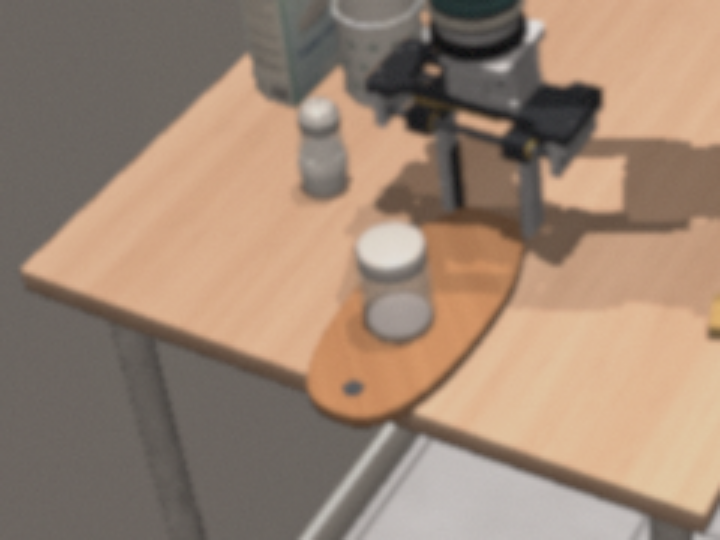

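step_arm --increments "-1 0 0 0 0 0; -2 0 0 0 0 0; 0 0 -4 0 0 0; 0 0 -4 0 0 0; 0 0 -4 0 0 0"

```text
time: 9.85
tool_pos: [0.567, 0.2687, 0.1255]
ee_rot: [-3.141, 0.0, 1.57]
wrist_force: [0.9, 1.0, 0.2]
width: 0.0603
```

step_arm --increments "0 0 -4 0 0 0; 0 0 -4 0 0 0; 5 0 -2 0 0 0; 5 0 0 0 0 0; 4 0 0 0 0 0"

```text
time: 10.35
tool_pos: [0.5679, 0.4076, 0.225]
ee_rot: [3.139, -0.002, 1.57]
wrist_force: [1.3, -1.0, -1.6]
width: 0.06
```

step_arm --increments "4 0 0 0 0 0; 0 0 0 0 0 0; 0 0 0 0 0 0; 0 0 0 0 0 0"

```text
time: 10.75
tool_pos: [0.5677, 0.4453, 0.2234]
ee_rot: [3.141, 0.001, 1.57]
wrist_force: [0.6, -1.2, 0.8]
width: 0.0601
```

```bash
cat > edge.py <<'E'
from h import *
import sys
o=get_obs(); print(o["tool_pos"],o["ee_rot"].round(4))
im=snapshot("wrist"); cv2.imwrite(f"pics/{sys.argv[1]}.png",im[:,:,::-1])
hsv=cv2.cvtColor(im,cv2.COLOR_RGB2HSV)
for u in (60,120,200,320,440,520,580):
    print(u,[hsv[v,u].tolist() for v in range(10,240,25)])
E
python3 edge.py w7
```

```text
[0.56767901 0.44529118 0.22339785] [3.1413e+00 5.0000e-04 1.5699e+00]
60 [[15, 9, 163], [20, 9, 166], [13, 11, 165], [20, 9, 167], [17, 10, 171], [17, 14, 170], [13, 89, 207], [14, 90, 208], [15, 85, 209], [15, 85, 210]]
120 [[15, 9, 167], [20, 9, 173], [17, 11, 169], [13, 10, 174], [17, 10, 173], [17, 13, 175], [14, 93, 209], [13, 93, 209], [14, 93, 208], [14, 92, 183]]
200 [[17, 10, 173], [15, 9, 173], [13, 10, 174], [15, 12, 175], [11, 12, 173], [17, 13, 176], [15, 84, 213], [15, 83, 213], [14, 87, 194], [14, 88, 192]]
320 [[17, 11, 167], [15, 12, 170], [13, 10, 174], [13, 10, 173], [13, 124, 181], [15, 10, 102], [13, 130, 177], [14, 90, 128], [36, 6, 216], [17, 32, 150]]
440 [[15, 9, 166], [17, 11, 167], [17, 11, 169], [13, 11, 170], [13, 11, 161], [15, 15, 138], [14, 90, 185], [13, 92, 207], [13, 93, 132], [13, 91, 131]]
520 [[20, 28, 81], [19, 25, 82], [17, 27, 84], [18, 30, 86], [18, 35, 87], [15, 34, 91], [14, 89, 209], [14, 90, 210], [13, 90, 209], [13, 93, 206]]
580 [[18, 32, 79], [13, 28, 81], [19, 25, 81], [17, 28, 83], [18, 30, 84], [18, 35, 88], [13, 96, 197], [13, 94, 200], [14, 90, 206], [14, 90, 208]]
```

View pics/w7.png

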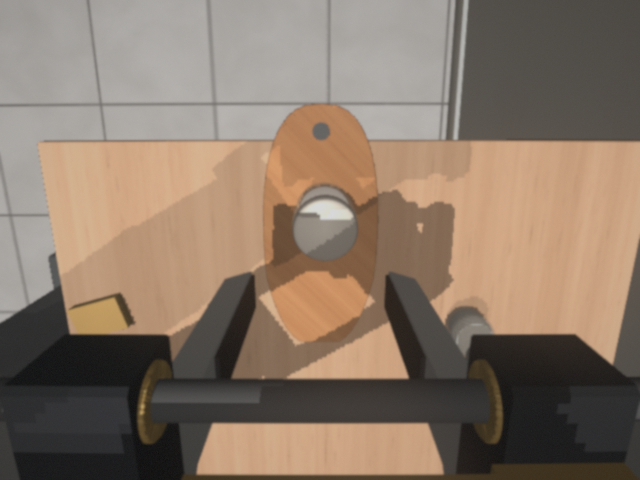

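```bash
cat > meas.py <<'E'
from h import *
import sys
im=cv2.imread(sys.argv[1])[:,:,::-1].copy()
hsv=cv2.cvtColor(im,cv2.COLOR_RGB2HSV)
S=hsv[:,:,1].astype(float)
pts=[]
for u in list(range(70,240,5))+list(range(400,600,5)):
    v=np.argmax(S[:,u]>50); a,b=S[v-1,u],S[v,u]; pts.append((u,v-1+(50-a)/(b-a)))
P=pix2pl("wrist",pts,0); f=np.polyfit(P[:,0],P[:,1],1); print("edge slope,resid",f[0],np.std(P[:,1]-np.polyval(f,P[:,0])))
tips=[]
for u in range(308,336,2):
    v=np.argmax(S[:,u]>65); a,b=S[v-1,u],S[v,u]; tips.append((u,v-1+(65-a)/(b-a)))
T=pix2pl("wrist",tips,.014); 
i=T[:,1].argmax(); print("tip",T[i],"edge there",np.polyval(f,T[i,0]),"overhang",T[i,1]-np.polyval(f,T[i,0]))
b=board("wrist",im); p=b["p"]; print({k:b[k] for k in b if k!="p"})
y1=p[:,1].max(); mids=[]
for d in np.arange(.02,.13,.01):
    k=abs(p[:,1]-(y1-d))<.003; mids.append((y1-d,(p[k,0].min()+p[k,0].max())/2,np.ptp(p[k,0])))
m=np.array(mids); print(m.round(4)); print("axis slope dx/dy",np.polyfit(m[:,0],m[:,1],1)[0])
e=cv2.inRange(hsv,(0,0,0),(179,60,130))[110:150,300:342]; ys,xs=np.nonzero(e); print("eyelet",pix2pl("wrist",[(xs.mean()+300,ys.mean()+110)],.014))
E
python3 meas.py pics/w7.png
```

```text
edge slope,resid 0.0024328734589193672 0.0003963182235468844
tip [0.56950022 0.53780981 0.014     ] edge there 0.5059027098877494 overhang 0.03190710071467706
{'c': array([0.56745361, 0.41848611]), 'size': array([109.05155945, 235.6103363 ]), 'yaw': np.float32(-0.0014605318), 'left': array([0.57398367, 0.53628194], dtype=float32), 'right': array([0.5517656 , 0.30070376], dtype=float32)}
[[0.5163 0.5686 0.0747]
 [0.5063 0.5681 0.0852]
 [0.4963 0.5681 0.0913]
 [0.4863 0.5681 0.0975]
 [0.4763 0.5676 0.101 ]
 [0.4663 0.5676 0.1035]
 [0.4563 0.5676 0.1061]
 [0.4463 0.5676 0.1068]
 [0.4363 0.5676 0.1075]
 [0.4263 0.5676 0.1082]
 [0.4163 0.5675 0.1089]]
axis slope dx/dy 0.009196016838777512
eyelet [[0.56826147 0.51387735 0.014     ]]
```

step_arm --increments "-4.5 0 0 0 0 0; -4.5 0 0 0 0 0; -4.5 0 0 0 0 0; -4 0 0 0 0 0; 0 0 4 0 0 0"

```text
time: 11.3
tool_pos: [0.5714, 0.267, 0.1918]
ee_rot: [3.126, -0.004, 1.564]
wrist_force: [0.9, 1.1, 0.8]
width: 0.0602
```

step_arm --increments "0 0 4 0 0 0; 0 0 4 0 0 0; 0 0 4 0 0 0; 0 0 4 0 0 0; 0 0 0 0 0 0"

```text
time: 11.8
tool_pos: [0.5623, 0.2687, 0.0166]
ee_rot: [-3.129, 0.005, 1.57]
wrist_force: [-0.9, -1.1, -0.3]
width: 0.0606
```

step_arm --increments "0 0 1.4 0 0 0; 0 0 0 0 0 0; 0 0 0 0 0 0"

```text
time: 12.1
tool_pos: [0.5686, 0.2726, 0.0114]
ee_rot: [3.138, -0.001, 1.571]
wrist_force: [-0.5, -0.1, -0.3]
width: 0.0597
```

step_arm --increments "0 0 0.5 0 0 0; 0 0 0 0 0 0; 0 0 0 0 0 0; 0 0 0 0 0 0"

```text
time: 12.5
tool_pos: [0.5673, 0.2725, 0.0044]
ee_rot: [3.141, -0.0, 1.572]
wrist_force: [-0.8, -0.2, -0.6]
width: 0.0602
```

Need TCP y ≈ 0.309: 3.65 cm forward, the last ~0.7 cm pushing.

step_arm --increments "0.8 0 0 0 0 0; 0.8 0 0 0 0 0; 0.7 0 0 0 0 0; 0.4 0 0 0 0 0; 0.3 0 0 0 0 0"

```text
time: 13.0
tool_pos: [0.5671, 0.3026, 0.004]
ee_rot: [3.142, 0.001, 1.573]
wrist_force: [-0.0, -3.3, 0.6]
width: 0.0599
```

step_arm --increments "0.3 0 0 0 0 0; 0.2 0 0 0 0 0; 0.15 0 0 0 0 0; 0 0 0 0 0 0; 0 0 0 0 0 0"

```text
time: 13.5
tool_pos: [0.5672, 0.3087, 0.004]
ee_rot: [-3.142, -0.0, 1.572]
wrist_force: [0.4, -1.9, 0.5]
width: 0.0604
```

step_arm --increments "-1 0 0 0 0 0; -2 0 0 0 0 0; 0 0 -4 0 0 0; 0 0 -4 0 0 0; 0 0 -4 0 0 0"

```text
time: 14.0
tool_pos: [0.5669, 0.2771, 0.1251]
ee_rot: [-3.141, -0.0, 1.571]
wrist_force: [1.1, 0.7, 0.9]
width: 0.0601
```

step_arm --increments "0 0 -4 0 0 0; 0 0 -4 0 0 0; 5 0 -2 0 0 0; 5 0 0 0 0 0; 4 0 0 0 0 0"

```text
time: 14.5
tool_pos: [0.5677, 0.416, 0.2247]
ee_rot: [3.139, -0.003, 1.571]
wrist_force: [0.3, 0.4, -0.8]
width: 0.06
```

step_arm --increments "4 0 0 0 0 0; 0 0 0 0 0 0; 0 0 0 0 0 0; 0 0 0 0 0 0; 0 0 0 0 0 0"

```text
time: 15.0
tool_pos: [0.5677, 0.4534, 0.2236]
ee_rot: [3.141, -0.0, 1.57]
wrist_force: [-0.5, 0.3, 0.4]
width: 0.0601
```

```bash
python3 edge.py w8 | head -1; python3 meas.py pics/w8.png; python3 - <<'E'
from h import *
im=snapshot("top"); cv2.imwrite("pics/t8.png",im[:,:,::-1]); b=board("top",im); print("top tip",b["p"][:,1].max())
E
```

```text
[0.5677082  0.45337146 0.22357517] [ 3.1407e+00 -4.0000e-04  1.5697e+00]
edge slope,resid 0.002027882349575051 0.0003164898914851039
tip [0.56767632 0.54425956 0.014     ] edge there 0.5064579274234984 overhang 0.03780163711257878
{'c': array([0.56751318, 0.42510709]), 'size': array([109.05244446, 234.09648132]), 'yaw': np.float32(-0.0016196334), 'left': array([0.57845217, 0.54213774], dtype=float32), 'right': array([0.54761714, 0.30809093], dtype=float32)}
[[0.5222 0.5686 0.0748]
 [0.5122 0.5681 0.0835]
 [0.5022 0.5686 0.0924]
 [0.4922 0.5681 0.0977]
 [0.4822 0.5681 0.1002]
 [0.4722 0.5686 0.1037]
 [0.4622 0.5681 0.1053]
 [0.4522 0.5676 0.107 ]
 [0.4422 0.5676 0.1077]
 [0.4322 0.5676 0.1083]
 [0.4222 0.5675 0.109 ]]
axis slope dx/dy 0.010193333728054105
eyelet [[0.56841473 0.52032057 0.014     ]]
top tip 0.5306994141957895
```

View pics/w8.png

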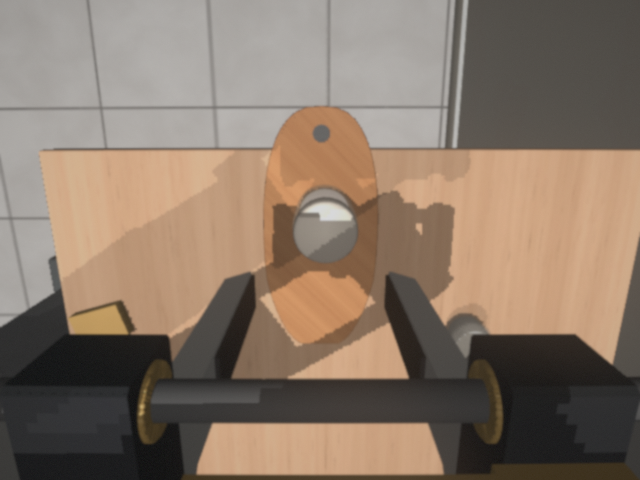

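```bash
python3 - <<'E'
from bench import *
print(close_job())
E
```

```text
the job is handed in; nothing more can be done
None
```

I pushed the board along the table with the two fingertips cradling its right end, turning it square as it went. I then backed off, checked from above and gave it one last push of about 7 mm. The job is handed in, at about 15 s on the robot's clock, with the gripper hovering clear and touching nothing.

**Overhang:** about 4 cm.
- The last wrist view gives 37.8 mm from the board's tip and about 38.3 mm from the eyelet. Both read about 1 mm short because the side face of the table edge shows in that view.
- The top view before the last push, plus the measured 6.6 mm of that push, gives about 40 mm. The last top reading of the tip (0.531 m) did not fit this. I put that down to the arm blocking the view, but I did not check it.
- Before the last push, absolute tip positions differed by up to about 7 mm between the cameras and the gripper's own position. I therefore relied on tip and edge seen in the same picture.

**Squareness:** the board is square to the edge within about 0.01 rad. One fit gives −0.002 rad. A midline fit gives about 0.010 rad, against an edge slope of 0.002.

**Everything else:** the jar stands upright on the board's axis. The wrist force readings during pushing were about 3 N, and I saw no contact with the bystanders. I did not measure their positions again at the end.

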